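Scribe the stitch line on a bag base through a marking jig

TASK

Mark the stitch line on the brown bag-base board: slide the board under the jig's template until it is fully home and both spring catches snap in behind it, then take the scriber from its wooden stand and, pressing its spring tip lightly on the board through the slot, draw it slowly along the whole slot in one unbroken stroke, from the round eye to the plain end. Put the scriber back upright in its stand, and leave the board caught in the jig and the glue bottle, tape and beeswax where they are.

Things in the scene. Friction and masses are not known exactly. Their poses are not given: they have to be found in the camera images.
- jig: fixed marking jig, mm: origin on the bench under the seated board's middle; +x = way the board slides in. Plywood rails, inner faces y +-56.5, x -60..89; back stop face x 75.5. Aluminium template x -55..89, y +-71, z 10.5..14.5, on top (screws to 17), U-shaped slot 12 wide (see line0..8), corner radius 20. Mouth at -x with 10 high lead-ins spreading from y +-58 (x -122) to +-72 (x -145)
- board: loose dark brown fibreboard bag base, 150 x 110 x 8 mm, 0.11 to 0.22 kg, two brass eyelets near its rear edge, flat before the jig's mouth. Origin at the centre of its underside; x along its 150 mm, y along its 110 mm, its +x end goes in first. Seated, its origin and axes agree with the jig's and its rear 20 mm stay outside the template
- catch_left (a joint): left (jig +y) spring catch, a steel leaf on a pin at jig (-113, 66) mm reaching to x = -77. rad: 0 = sprung in, nose 50 mm from the jig's middle, behind the seated board's rear edge (2 mm play); about 0.2 = pushed aside by a passing board. A few newtons of push take the board past both catches
- catch_right (a joint): right (jig -y) spring catch, mirror image of the left one, pin at jig (-113, -66) mm; 0 = sprung in, grows as it is pushed aside
- scriber: loose black scriber, red band, 0.11 kg, upright in its stand. mm: origin on its axis at the underside of the flange (34 dia, 6 thick), z up: handle 22 dia from z 10 to 88, top at 100; nose 14 dia to z -20, narrowing to -28; 5 dia steel tip rod to z -46, sprung: gives up to 8 mm (1.8 N at first touch, 5.4 N fully in, then hard)
- tip (a point): the round end of the scriber's tip rod, on the axis; 46 mm below the scriber's origin when not pressed in; axes as the scriber's
- scriber_grip (a point): point on the scriber's axis at the height to grip the handle, 65 mm above its origin, 111 mm above the tip
- stand: fixed wooden block 70 x 70 x 60 mm with one upright hole of 24 mm diameter, 56 mm deep, in the middle of its top; origin at the centre of its underside, on the side table left of the bench. A small alarm clock, fixed, about 100 mm tall, stands nearer the robot at world (0.475, 0.28)
- stand_seat (a point): centre of the hole's mouth on the stand's top, 60 mm above the side table it stands on (6 mm lower than the bench); the scriber's origin sits here when it is put back, flange flat on the block
- glue: cream glue bottle with red cap, 42 x 61 x 164 mm, standing, 0.14 kg; origin at the centre of its underside; bystander
- tape: cream roll of tape lying flat, 100 mm diameter, 25 mm high; origin at the centre of its underside; bystander
- wax: round yellow cake of beeswax, 49 mm diameter, 18 mm high; origin at the centre of its underside; bystander
- line0 (a point): point 1 of 9 along the line to scribe, on the slot's centre line at the height of the seated board's top (8 mm above the bench): start of the line, in the middle of the slot's round eye, jig (-35, 38) mm
- line1 (a point): point 2 of 9 along the line to scribe, on the slot's centre line at the height of the seated board's top (8 mm above the bench): jig (-5, 38) mm
- line2 (a point): point 3 of 9 along the line to scribe, on the slot's centre line at the height of the seated board's top (8 mm above the bench): jig (22, 38) mm
- line3 (a point): point 4 of 9 along the line to scribe, on the slot's centre line at the height of the seated board's top (8 mm above the bench): middle of the first corner, jig (46.1, 32.1) mm
- line4 (a point): point 5 of 9 along the line to scribe, on the slot's centre line at the height of the seated board's top (8 mm above the bench): middle of the cross run, jig (52, 0) mm
- line5 (a point): point 6 of 9 along the line to scribe, on the slot's centre line at the height of the seated board's top (8 mm above the bench): middle of the second corner, jig (46.1, -32.1) mm
- line6 (a point): point 7 of 9 along the line to scribe, on the slot's centre line at the height of the seated board's top (8 mm above the bench): jig (22, -38) mm
- line7 (a point): point 8 of 9 along the line to scribe, on the slot's centre line at the height of the seated board's top (8 mm above the bench): jig (-5, -38) mm
- line8 (a point): point 9 of 9 along the line to scribe, on the slot's centre line at the height of the seated board's top (8 mm above the bench): end of the line, the slot's plain end, jig (-35, -38) mm

How it is judged:
On the way, in this order (a step that is already met when the one before it is completed fails the run):
1. the board lies fully home in the jig and both spring catches have snapped in behind its rear edge (x of board in the frame of jig between -0.004 and 0.004 m and y of board in the frame of jig between -0.004 and 0.004 m and angle between the x axis of board and the x axis of jig, either way round below 0.05 rad and height (world z) of board below 0.003 m and value of joint each of catch_left, catch_right below 0.08 rad), for 0.2 s.
2. the scriber's tip presses on the board in the round eye where the line starts (line0, within 7 mm, board still home) (distance between tip and line0 below 0.007 m and contact force between scriber and board above 0.4 N and x of board in the frame of jig between -0.004 and 0.004 m and y of board in the frame of jig between -0.004 and 0.004 m).
3. the scriber's tip presses on the board at the second point of the line (line1, within 7 mm, board still home) (distance between tip and line1 below 0.007 m and contact force between scriber and board above 0.4 N and x of board in the frame of jig between -0.004 and 0.004 m and y of board in the frame of jig between -0.004 and 0.004 m).
4. the scriber's tip presses on the board at the third point of the line (line2, within 7 mm, board still home) (distance between tip and line2 below 0.007 m and contact force between scriber and board above 0.4 N and x of board in the frame of jig between -0.004 and 0.004 m and y of board in the frame of jig between -0.004 and 0.004 m).
5. the scriber's tip presses on the board at the fourth (first corner) point of the line (line3, within 7 mm, board still home) (distance between tip and line3 below 0.007 m and contact force between scriber and board above 0.4 N and x of board in the frame of jig between -0.004 and 0.004 m and y of board in the frame of jig between -0.004 and 0.004 m).
6. the scriber's tip presses on the board at the fifth (middle of the cross run) point of the line (line4, within 7 mm, board still home) (distance between tip and line4 below 0.007 m and contact force between scriber and board above 0.4 N and x of board in the frame of jig between -0.004 and 0.004 m and y of board in the frame of jig between -0.004 and 0.004 m).
7. the scriber's tip presses on the board at the sixth (second corner) point of the line (line5, within 7 mm, board still home) (distance between tip and line5 below 0.007 m and contact force between scriber and board above 0.4 N and x of board in the frame of jig between -0.004 and 0.004 m and y of board in the frame of jig between -0.004 and 0.004 m).
8. the scriber's tip presses on the board at the seventh point of the line (line6, within 7 mm, board still home) (distance between tip and line6 below 0.007 m and contact force between scriber and board above 0.4 N and x of board in the frame of jig between -0.004 and 0.004 m and y of board in the frame of jig between -0.004 and 0.004 m).
9. the scriber's tip presses on the board at the eighth point of the line (line7, within 7 mm, board still home) (distance between tip and line7 below 0.007 m and contact force between scriber and board above 0.4 N and x of board in the frame of jig between -0.004 and 0.004 m and y of board in the frame of jig between -0.004 and 0.004 m).
10. the scriber's tip presses on the board at the far end of the line, the plain end of the slot (line8, within 7 mm, board still home) (distance between tip and line8 below 0.007 m and contact force between scriber and board above 0.4 N and x of board in the frame of jig between -0.004 and 0.004 m and y of board in the frame of jig between -0.004 and 0.004 m).
At the end, for the whole second after the job is handed in: board home in the jig (within 4 mm, 0.05 rad), both catches sprung in (under 0.08 rad); scriber at rest in its stand, flange down, within 9 mm of the hole's centre, upright within 0.10 rad; glue bottle, tape and beeswax within 20 mm of where they stood (all of step 1 and horizontal distance between scriber and stand_seat below 0.009 m and distance between scriber and stand_seat below 0.011 m and angle between scriber's own z axis and vertical below 0.1 rad and linear speed of each of scriber, board below 0.02 m/s and distance of each of glue, tape, wax from where it was at the start of the episode below 0.02 m); the robot touches nothing.
It fails at once if glue bottle, tape roll or beeswax cake shifted more than 20 mm, or the bottle tipped over (distance of any of glue, tape, wax from where it was at the start of the episode above 0.02 m or angle between glue's own z axis and vertical above 0.5 rad).
It fails at once if the scriber pressed on the board with more than 20 N (contact force between scriber and board above 20 N).
It fails at once if between the slot's ends (more than 20 mm beyond them) the scriber dragged faster than 0.12 m/s with its tip pressing on the board (contact force between scriber and board above 0.4 N and linear speed of scriber above 0.12 m/s and x of tip in the frame of jig above -0.015 m).
It fails at once if the stroke broken: over the legs' far part and the cross run (more than 20 mm beyond the slot's two ends) the tip is between 2.5 and 9 mm above the board (x of tip in the frame of jig between -0.015 and 0.065 m and y of tip in the frame of jig between -0.055 and 0.055 m and z of tip in the frame of jig between 0.0105 and 0.017 m).
It also fails if it takes over 72 s, if anything falls off the work surface, if the arm or the gripper's body presses on something with over 40 N, if the wrist force passes 120 N, or if a joint passes its speed limit or range.

ROBOT

A 6-joint arm with a two-finger parallel gripper is mounted at the origin on a cart in front of the work surface, level with it; the furniture and walls round the work are solid. World frame = base frame: x ahead of the robot, y to its left, z up, the work surface at z = 0. Lengths are in m, angles in rad, forces in N, time in s.
With the tool pointing down it reaches from about 0.275 to 0.825 m from the base axis. Payload 4.9 kg.
Tool frame: the origin (TCP) lies at the very end of the fingers, on their centre line; the grasp point (between the pads) lies behind it (arm.tcp_to_grasp is the x of the grasp point in the tool frame, in m); x points along the fingers, y is the direction in which the jaws open and shut, and the axes are right-handed (so a half turn about x gives the same grasp; the last joint's range is limited). The gripper opens to 85 mm and grips with 20 to 120 N. Pads are 22 mm wide; open, the fingers measure 114 mm over their backs; the gripper's body (76 mm by 85 mm) begins 54 mm behind the grasp point. The pads swing forward as they close: fully open they stand 13 mm farther back than shut.
Start: joints at [1.121, 0.326, -0.193, 1.052, 0, 1.437], TCP at [0.171, 0.523, 0.231] pointing down, gripper open.
Joint ranges: [-2.65, 2.65], [-0.97, 1.79], [-1.3, 1.35], [-1.93, 2.1], [-1.47, 1.37], [-3.14, 3.14]. Speed limits (rad/s): [2.57, 2.57, 3.14, 3.14, 3.14, 3.14].

INTERFACE

Orientations are given as [roll, pitch, yaw] about the fixed x, y, z axes, in that order (R = Rz(yaw) Ry(pitch) Rx(roll)).
In Python, from cell import arm gives the robot as it stands. The module is installed in compiled form; this text tells all that it offers. Calls block until the motion is done:
- arm.move_to(position, orientation): joint-space move of the TCP to a pose.
- arm.move_linear(position, frame=None, v=0.15, f_stop=None): straight line of the TCP; frame=None keeps the orientation; v is the mean speed in m/s. With f_stop (N) it stops when the force on the tool has changed by that much, and returns True; else False.
- arm.goto_joints(angles): joint-space move.
- arm.gripper_to(opening, grasp_force=None): finger opening in m; grasp_force is the grip in N (None keeps the last); returns when the fingers have stopped.
- arm.sleep(seconds).
- arm.ik(position, orientation): joint angles nearest the present ones, or None.
- arm.sense(): the state.
- arm.camera(name): name is "side" or "top"; returns a dict with "image" (400x640x3 uint8, red, green, blue), "z_map" (400x640 float32, m along the optical axis (not along the pixel's ray), 0 where there is no reading), "fovy" (degrees; the focal length in pixels is half the picture's height over the tangent of half this angle, whatever the lens; pixels are square), "cx", "cy" (the principal point, pixels), "R" (3x3) and "t" (3): a world point X has camera coordinates R X + t. Camera axes: x right, y down, z forward; pixel columns grow to the right and rows downward; lengths in m; the calibration is good to about 2 mm. A picture is of the moment at which its call begins.
A pose or a line that the arm cannot do raises arm.IKError and nothing moves.
- arm.hand_in(): hands the job in, once; it reports no verdict.
The state is a dict: "t": time; "joint_positions": joint angles; "joint_vel": joint speeds; "joint_efforts": joint torques, N m; "position": TCP position; "orientation": TCP orientation; "ft_force": force on the tool from outside, world axes, zero at the start; "moment": the same for the moment, N m; "finger_gap": finger opening in m.
Only numpy, scipy, OpenCV 4.12 (cv2) and the standard library are available. Lean on these libraries where they do the work, as an engineer would, in place of code of your own. Each camera call takes 0.05 s, during which the arm holds its last target. There are 200 camera calls.

## Working session

There is one attempt and no reset: what is moved stays moved. The work goes in short steps, each a Python script; the robot and the scene stay as the last script left them, time stands still between calls to the robot, and variables do not carry over. Pictures are saved under pics/ and viewed, about 8 in all and at most 12, crops included, and the job is handed in when it is done.

```bash
mkdir -p pics
python3 - <<'E'
from cell import arm
import cv2,numpy as np
for n in("top","side"):
    c=arm.camera(n); np.savez(f"{n}0.npz",**c); cv2.imwrite(f"pics/{n}0.png",c["image"][:,:,::-1])
    print(n,c["fovy"],c["cx"],c["cy"],c["R"],c["t"])
s=arm.sense();print(s,arm.tcp_to_grasp)
E
```

```text
top 47.06387099798691 322.8163869391179 195.4707568476808 [[-1.46196827e-03 -9.99998931e-01  1.03927633e-05]
 [-9.83718942e-01  1.43629976e-03 -1.79708041e-01]
 [ 1.79707834e-01 -2.72951013e-04 -9.83719991e-01]] [0.0639472  0.56990401 1.07741354]
side 51.076118796573546 311.9881146970074 201.17999925825745 [[-0.99053086 -0.13619507  0.01730659]
 [-0.0642129   0.34817145 -0.93522903]
 [ 0.12134793 -0.92748453 -0.35362004]] [0.5879479  0.10733553 0.98504909]
{'t': 0.1, 'joint_positions': array([ 1.12078655e+00,  3.26878033e-01, -1.93505374e-01,  1.05201814e+00,
       -3.15994523e-05,  1.43656724e+00]), 'joint_vel': array([ 3.73563823e-05,  4.09493289e-04,  1.33014388e-03, -1.56154272e-03,
        1.29254887e-03, -1.27420364e-03]), 'joint_efforts': array([ 1.46093222e-03, -4.44239223e+01,  2.63038194e+01,  7.94881635e-03,
       -1.03466136e-04,  1.26675579e-05]), 'position': array([0.17058279, 0.52230774, 0.23056749]), 'orientation': array([-1.68534252,  1.5691908 , -2.00112318]), 'ft_force': array([ 0.42443668, -0.2984925 ,  0.6923661 ]), 'moment': array([-0.01202959, -0.02225749, -0.02780338]), 'finger_gap': 0.08596537725944432} -0.0187
```

View pics/top0.png

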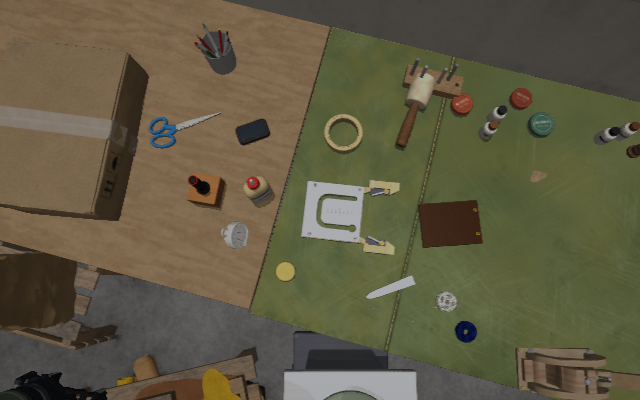

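View pics/side0.png

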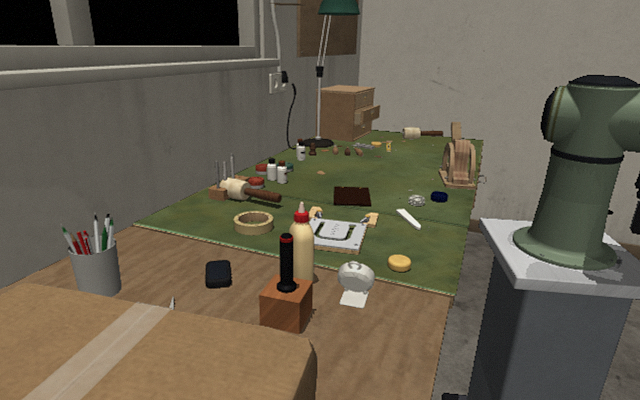

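The top view shows the jig at about (335,212) with its mouth to the right and the eye at (351,228). The board is at (450,223) with its eyelets to the right, the stand and scriber at (204,190), and the glue at (256,190). Next I measure these.

```bash
cat > h.py <<'E'
import numpy as np,cv2
def load(n): return dict(np.load(n))
def foc(c): return 200/np.tan(np.radians(float(c["fovy"]))/2)
def world(c):
    """per-pixel world points from z_map"""
    v,u=np.mgrid[0:400,0:640]; z=c["z_map"]; f=foc(c)
    P=np.stack([(u-c["cx"])/f*z,(v-c["cy"])/f*z,z],-1)
    return (P-c["t"])@c["R"]
def onplane(c,uv,h):
    """pixels (N,2) -> world at height h"""
    uv=np.atleast_2d(uv).astype(float); f=foc(c)
    d=np.c_[(uv[:,0]-c["cx"])/f,(uv[:,1]-c["cy"])/f,np.ones(len(uv))]@c["R"]
    o=-c["R"].T@c["t"]
    return o+d*((h-o[2])/d[:,2])[:,None]
def proj(c,X):
    p=np.atleast_2d(X)@c["R"].T+c["t"]; f=foc(c)
    return np.c_[f*p[:,0]/p[:,2]+c["cx"],f*p[:,1]/p[:,2]+c["cy"]]
E
python3 - <<'E'
from h import *
c=load("top0.npz"); W=world(c); im=c["image"].astype(int)
hsv=cv2.cvtColor(c["image"],cv2.COLOR_RGB2HSV)
def rect(m,h,name):
    n,l,s,cc=cv2.connectedComponentsWithStats(m.astype(np.uint8)); 
    k=1+np.argmax(s[1:,4]); ys,xs=np.where(l==k)
    P=onplane(c,np.c_[xs,ys],h); r=cv2.minAreaRect((P[:,:2]*1000).astype(np.float32))
    print(name,len(xs),r,"z med",np.median(W[ys,xs,2]),"hsv",np.median(hsv[ys,xs],0)); return l==k
box=np.zeros((400,640),bool); box[170:255,295:370]=1
t=rect(box&(im.min(2)>120)&(hsv[...,1]<40),.0145,"template")
box[:]=0; box[190:260,410:490]=1
b=rect(box&(im[...,0]>im[...,1]+8)&(hsv[...,2]<110),.008,"board")
for nm,(u,v) in dict(red=(204,187),stand=(212,198),glue=(253,184),tape=(343,117),wax=(285,271),bench=(400,220),side=(180,220),clock=(236,235)).items():
    print(nm,W[v,u].round(4),im[v,u])
cv2.imwrite("pics/crop0.png",cv2.resize(c["image"][165:265,290:490,::-1],(800,400),interpolation=cv2.INTER_CUBIC))
cv2.imwrite("pics/crop1.png",cv2.resize(c["image"][160:255,180:300,::-1],(720,570),interpolation=cv2.INTER_CUBIC))
E
```

```text
template 2750 ((537.009765625, 38.33909606933594), (145.26449584960938, 143.18873596191406), 83.69732666015625) z med 0.014874806053816239 hsv [114.   7. 176.]
board 2539 ((506.49627685546875, -257.83966064453125), (109.30741882324219, 149.32424926757812), 4.05637788772583) z med 0.008772296861799561 hsv [ 11. 155.  59.]
red [0.5851 0.3476 0.0842] [6 6 7]
stand [0.5638 0.3349 0.0533] [147  99  56]
glue [0.5803 0.2216 0.1415] [128  65  61]
tape [0.7823 0.0103 0.0243] [161 141 103]
wax [0.3875 0.1565 0.0168] [171 156  85]
bench [ 0.5152 -0.1329  0.0035] [89 97 61]
side [ 0.5178  0.4303 -0.0105] [126 104  78]
clock [0.4733 0.274  0.0486] [121 118 115]
```

View pics/crop0.png

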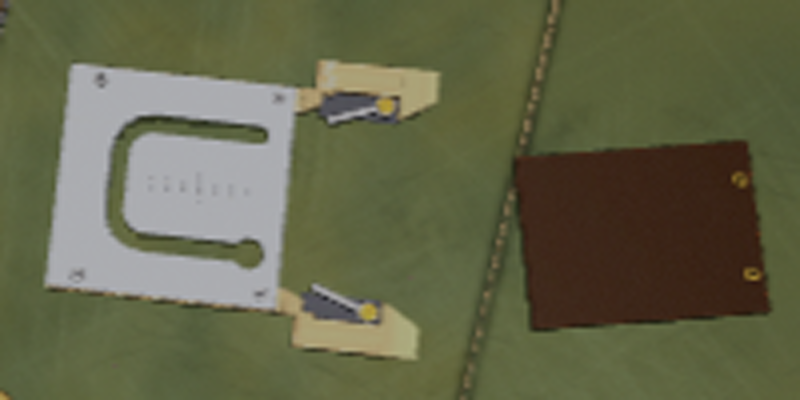

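View pics/crop1.png

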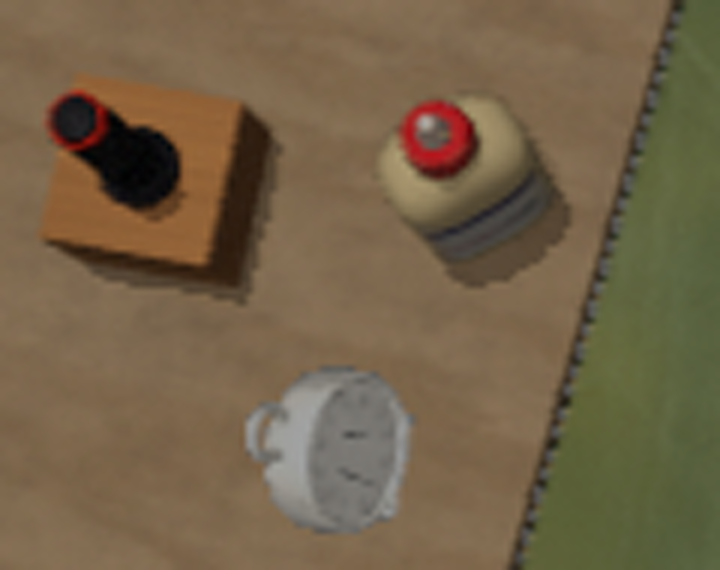

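The crops show the slot clearly, with the eye at crop (250,253), i.e. image (352,228). The board is dark brown with a clean outline. The stand's top corners are all visible, and the flange is centred at about crop (143,168). Next I refine the jig pose from the slot and cross-check it with the side camera.

```bash
cat >> h.py <<'E'
def line_pts(step=2.0):
    """centre line of the slot in jig mm, from eye to plain end"""
    a=np.linspace(np.pi/2,0,6)
    c1=np.c_[32+20*np.cos(a),18+20*np.sin(a)]
    P=np.vstack([[-35,38],[-5,38],[22,38],c1,[52,0],c1[::-1]*[1,-1],[22,-38],[-5,-38],[-35,-38]])
    return P
E
python3 - <<'E'
from h import *
from scipy.optimize import least_squares
from scipy.spatial import cKDTree
P=line_pts(); D=np.vstack([np.linspace(P[i],P[i+1],40,endpoint=False) for i in range(len(P)-1)]+[P[-1:]])
T=cKDTree(D)
for n,g in(("top",[535.1,21.4,1.461]),("side",[535.1,21.4,1.461])):
    c=load(n+"0.npz"); im=c["image"].astype(int); W=world(c)
    v,u=np.mgrid[0:400,0:640]
    X=onplane(c,np.c_[u.ravel(),v.ravel()],.0145)[:,:2]*1000
    def tojig(p,X=X):
        e=np.array([np.cos(p[2]),np.sin(p[2])]); d=X-p[:2]
        return np.c_[d@e,d@[-e[1],e[0]]]
    J=tojig(g).reshape(400,640,2)
    hsv=cv2.cvtColor(c["image"],cv2.COLOR_RGB2HSV)
    notwhite=~((im.min(2)>120)&(hsv[...,1]<60))
    near=(T.query(J.reshape(-1,2))[0].reshape(400,640)<11)
    # darkness-weighted slot pixels
    w=np.clip((175-im.min(2))/100.,0,1)*near; ys,xs=np.where(w>.25); ww=w[ys,xs]
    Xs=X.reshape(400,640,2)[ys,xs]
    def res(p):
        j=tojig(p,Xs); d,i=T.query(j); return (np.maximum(d,0)*np.sqrt(ww))
    r=least_squares(res,g,x_scale=[1,1,.01],diff_step=1e-4,loss="soft_l1",f_scale=4)
    print(n,len(ys),r.x,"rms",np.sqrt(np.mean(r.fun**2)))
    # stand top
    m=(abs(W[...,2]-.054)<.009)&(abs(W[...,0]-.57)<.08)&(abs(W[...,1]-.345)<.08)&(im[...,0]>im[...,2]+35)
    ys,xs=np.where(m); Q=onplane(c,np.c_[xs,ys],.054)*1000
    print(" stand",len(ys),cv2.minAreaRect(Q[:,:2].astype(np.float32)),np.median(W[m][:,2]))
    m=(W[...,2]>.10)&(abs(W[...,0]-.57)<.05)&(abs(W[...,1]-.345)<.05)&(W[...,2]<.16)
    ys,xs=np.where(m);print(" handle pts",len(ys),np.median(W[m],0),W[m][:,2].max())
    # board
    m=(abs(W[...,0]-.5065)<.09)&(abs(W[...,1]+.258)<.1)&(im[...,0]>im[...,1]+8)&(hsv[...,2]<110)
    k,l,s,_=cv2.connectedComponentsWithStats(m.astype(np.uint8)); ys,xs=np.where(l==1+np.argmax(s[1:,4]))
    print(" board",cv2.minAreaRect((onplane(c,np.c_[xs,ys],.008)[:,:2]*1000).astype(np.float32)))
E
```

```text
top 521 [535.56670062  21.30675484   1.47254024] rms 3.571856690087878
 stand 597 ((588.6132202148438, 357.4623718261719), (72.98181915283203, 70.72964477539062), 80.29341888427734) 0.0540118545563106
 handle pts 142 [0.58595974 0.35419802 0.14764895] 0.15674008831671143
 board ((506.4910888671875, -257.8404846191406), (109.30052185058594, 149.32974243164062), 4.044350624084473)
side 226 [535.3882303   25.87506495   1.45582831] rms 3.2114687928431986
 stand 898 ((588.1455078125, 367.8319091796875), (81.63287353515625, 73.89488983154297), 80.20145416259766) 0.05271770526093769
 handle pts 443 [0.58793938 0.36830579 0.12915946] 0.15317332873241815
 board ((506.153076171875, -246.2989959716797), (106.92570495605469, 160.99354553222656), 4.704952239990234)
```

```bash
cat >> h.py <<'E'
from scipy.spatial.transform import Rotation
import warnings; warnings.filterwarnings("ignore")
JIG=np.array([.5353,.0214]); YAW=1.464
def jig(x,y,z):
    """jig mm -> world m"""
    c,s=np.cos(YAW),np.sin(YAW)
    return [JIG[0]+(c*x-s*y)/1000,JIG[1]+(s*x+c*y)/1000,z/1000]
def down(psi):
    """tool pointing down, jaws opening along world yaw psi"""
    c,s=np.cos(psi),np.sin(psi)
    return Rotation.from_matrix(np.array([[0,0,-1.],[c,s,0],[s,-c,0]]).T).as_euler("xyz")
def best(arm,pos,psi):
    o=[down(psi),down(psi+np.pi)]
    q=[arm.ik(pos,k) for k in o]
    return min([(abs(a[5]),i) for i,a in enumerate(q) if a is not None])[1], o, q
def st(arm):
    s=arm.sense(); print(f"t {s['t']:.2f} pos {(1000*s['position']).round(1)} F {s['ft_force'].round(1)} gap {s['finger_gap']:.4f}")
E
python3 - <<'E'
from h import *
from cell import arm
p=jig(-281,-97,60); i,o,q=best(arm,p,YAW); print(i,[None if a is None else a.round(2) for a in q])
arm.move_to(jig(-281,-97,200),o[i]); st(arm)
arm.move_linear(jig(-281,-97,25),v=.2); st(arm)
print(arm.move_linear(jig(-281,-97,-16),v=.03,f_stop=4)); st(arm)
z=arm.sense()["position"][2]*1000+2.5
arm.move_linear(jig(-281,-97,z),v=.05)
arm.move_linear(jig(-281,-66.3,z),v=.06); st(arm)
arm.move_linear(jig(-281,-75,z),v=.1)
c=arm.camera("top"); np.savez("top1.npz",**c); cv2.imwrite("pics/c1.png",cv2.resize(c["image"][150:280,290:530,::-1],(800,433)))
E
```

```text
0 [array([-0.53,  0.67, -0.09,  0.81,  0.  , -0.42]), array([-0.53,  0.67, -0.09,  0.81,  0.  ,  2.72])]
t 3.26 pos [ 602.1 -267.4  200.1] F [-0.3 -0.6 -0.1] gap 0.0853
t 4.28 pos [ 602.8 -268.8   26.2] F [-0.2 -0.7 -0.2] gap 0.0856
True
t 5.43 pos [ 601.6 -268.2  -13.1] F [-1.2  0.4  4.8] gap 0.0854
t 6.34 pos [ 571.3 -265.1  -10.5] F [-0.1 -0.4 -0.2] gap 0.0858
```

View pics/c1.png

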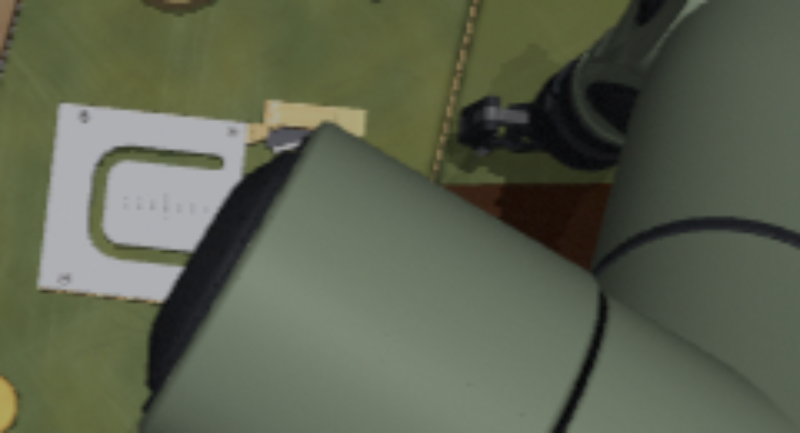

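The arm hides most of the board, but its far edge now looks parallel to the jig. I'll go round behind it and re-measure before pushing.

Run:
```python
from h import *
from cell import arm
s=arm.sense()["position"]*1000
arm.move_linear(jig(-281,-80,60),v=.25)
x0=-385
p=jig(x0,0,60); i,o,q=best(arm,p,YAW+np.pi/2); print(i,[None if a is None else a.round(2) for a in q])
arm.move_to(p,o[i]); st(arm)
arm.gripper_to(.05)
c=arm.camera("top"); np.savez("top2.npz",**c); im=c["image"].astype(int);hsv=cv2.cvtColor(c["image"],cv2.COLOR_RGB2HSV)
cv2.imwrite("pics/c2.png",cv2.resize(c["image"][150:280,290:530,::-1],(800,433)))
W=world(c);m=(abs(W[...,0]-.5065)<.09)&(abs(W[...,1]+.258)<.11)&(im[...,0]>im[...,1]+8)&(hsv[...,2]<110)&(W[...,2]<.02)
k,l,ss,_=cv2.connectedComponentsWithStats(m.astype(np.uint8)); ys,xs=np.where(l==1+np.argmax(ss[1:,4]))
print(len(xs),cv2.minAreaRect((onplane(c,np.c_[xs,ys],.008)[:,:2]*1000).astype(np.float32)),"expect centre",jig(-281,0,8))
```

```text
1 [array([-0.75,  0.59, -0.24,  0.74,  0.  , -2.22]), array([-0.75,  0.59, -0.24,  0.74,  0.  ,  0.93])]
t 8.31 pos [ 493.9 -360.8   59.2] F [-0.3  0.1  0.2] gap 0.0852
1861 ((503.3945007324219, -250.26510620117188), (154.65554809570312, 104.07490539550781), 89.91627502441406) expect centre [np.float64(0.5053472454926163), np.float64(-0.2579990560066738), 0.008]
```

View pics/c2.png

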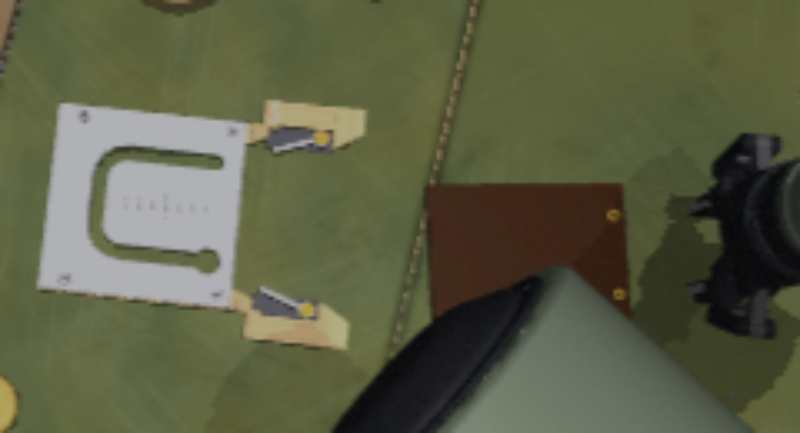

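The far edge runs from crop (430,185) to (622,184), so about 6° of yaw remains. I'll compute the corner positions in the jig frame.

Run:
```python
from h import *
c=load("top2.npz"); im=c["image"].astype(int)
W=world(c); red=(im[...,0]>im[...,1]+8)&(im.max(2)<110)&(W[...,2]<.02)
# subpixel edges: far edge rows for columns 425..470, front edge cols for rows 208..235, rear edge
far=[(u,np.where(red[195:225,u])[0][0]+195-.5) for u in range(425,471)]
fr=[(np.where(red[v,405:440])[0][0]+405-.5,v) for v in range(209,236)]
re=[(np.where(red[v,440:490])[0][-1]+440+.5,v) for v in range(209,236)]
def J(uv):
    X=onplane(c,np.array(uv),.008)[:,:2]-JIG; e=np.array([np.cos(YAW),np.sin(YAW)])
    return np.c_[X@e,X@[-e[1],e[0]]]*1000
for n,a in(("far",far),("front",fr),("rear",re)):
    j=J(a); vx,vy,x,y=cv2.fitLine(j.astype(np.float32),cv2.DIST_HUBER,0,.01,.01).ravel(); print(n,"dir deg",np.degrees(np.arctan2(vy,vx)),"through",x,y)
```

```text
far dir deg 6.0353045 through -296.6589 -50.71134
front dir deg -83.20827 through -200.80966 5.0388656
rear dir deg -83.38329 through -349.4887 -11.482582
```

```bash
cat > push.py <<'E'
from h import *
from cell import arm
arm.gripper_to(.056)
F=11.3
def pose(x,y,deg):
    a=np.radians(deg); return (x-F*np.cos(a),y-F*np.sin(a)), down(YAW+a+np.pi/2+np.pi)
(x,y),o=pose(-362,-2.5,6.2)
arm.move_linear(jig(x,y,20),frame=o,v=.2); st(arm)
print(arm.move_linear(jig(x,y,-14),v=.04,f_stop=4)); st(arm)
z=arm.sense()["position"][2]*1000+2.5
arm.move_linear(jig(x,y,z),v=.05)
(x,y),o=pose(-351,-1.2,6.2); arm.move_linear(jig(x,y,z),frame=o,v=.06)
for k in range(1,7):
    f=k/6; (x,y),o=pose(-351+66*f,-1.2*(1-f),6.2*(1-f)); arm.move_linear(jig(x,y,z),frame=o,v=.06)
st(arm)
print("stop",arm.move_linear(jig(-140-F,0,z),v=.08,f_stop=15)); st(arm)
c=arm.camera("top"); np.savez("top3.npz",**c); cv2.imwrite("pics/c3.png",cv2.resize(c["image"][150:280,290:530,::-1],(800,433)))
E
python3 push.py
```

```text
t 9.39 pos [ 498.4 -349.3   19.3] F [ 0.1  0.1 -0.6] gap 0.0561
True
t 10.02 pos [ 499.1 -350.1   -4.1] F [-2.1  0.8  7.7] gap 0.0564
t 12.60 pos [ 503.7 -272.9   -1.7] F [ 0.5  0.4 -0.3] gap 0.0563
stop False
t 14.56 pos [ 519.2 -129.1   -1.6] F [ 0.3 -1.1 -0.1] gap 0.0558
```

View pics/c3.png

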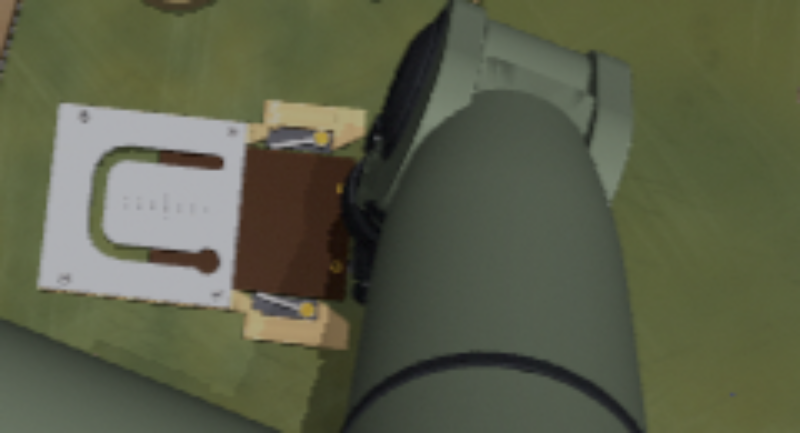

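The board is squarely in the mouth, the catches are pushed aside, and brown shows through the slot's legs. I'll push it home.

Run:
```python
from h import *
from cell import arm
F=11.3; z=-1.6
print("s1",arm.move_linear(jig(-85-F,0,z),v=.08,f_stop=20)); st(arm)
print("s2",arm.move_linear(jig(-68-F,0,z),v=.03,f_stop=20)); st(arm)
arm.sleep(.1)
s=arm.sense()["position"][:2]-JIG; e=np.array([np.cos(YAW),np.sin(YAW)]); xj=1000*s@e; print("tcp jig x",xj,"y",1000*s@[-e[1],e[0]])
arm.move_linear(jig(xj-10,0,z),v=.1); arm.move_linear(jig(xj-10,0,110),v=.3)
p=np.array([.588,.3575,.30])
for psi in(YAW,YAW+np.pi/2):
    i,o,q=best(arm,p,psi); ii,oo,qq=best(arm,jig(-35,38,100),psi); print(i,[None if a is None else a.round(2) for a in q],ii,[None if a is None else a.round(2) for a in qq])
# go high over the stand, view the jig
arm.gripper_to(.085)
i,o,q=best(arm,p,YAW+np.pi/2); arm.move_to(p,o[i]); st(arm)
c=arm.camera("top"); np.savez("top4.npz",**c)
a=cv2.resize(c["image"][150:270,290:430],(700,600),interpolation=cv2.INTER_CUBIC); cv2.imwrite("pics/c4.png",a[:,:,::-1])
```

```text
s1 False
t 15.44 pos [524.8 -73.6  -1.7] F [ 0.1  0.5 -0.4] gap 0.0564
s2 False
t 16.16 pos [526.3 -62.1  -1.5] F [ -3.2 -15.6  -0.8] gap 0.0559
tcp jig x -84.00911571933611 y 0.06934021083089612
0 [array([0.44, 0.58, 0.37, 1.37, 0.  , 0.55]), array([ 0.44,  0.58,  0.37,  1.37,  0.  , -2.6 ])] 0 [array([-0.17,  0.36, -0.52,  0.69,  0.  , -0.06]), array([-0.17,  0.36, -0.52,  0.69,  0.  ,  3.08])]
0 [array([ 0.44,  0.58,  0.37,  1.37,  0.  , -1.02]), array([0.44, 0.58, 0.37, 1.37, 0.  , 2.12])] 1 [array([-0.17,  0.36, -0.52,  0.69,  0.  , -1.63]), array([-0.17,  0.36, -0.52,  0.69,  0.  ,  1.51])]
t 19.57 pos [588.1 356.8 299.6] F [-0.3  0.3  0.6] gap 0.0850
```

View pics/c4.png

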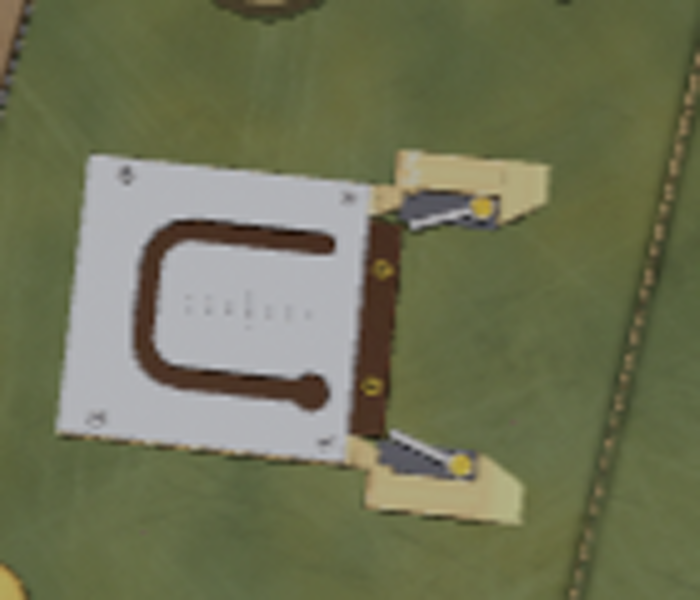

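Both catches are sprung in behind the board's rear edge (crop (385,330)), and the whole slot is brown. Final push force was 15 N against the stop, so the board is home. Now I take the scriber.

```bash
sed -i 's/^JIG=.*/JIG=np.array([.5354,.0222])/' h.py
python3 - <<'E'
from h import *
from cell import arm
arm.move_linear([.588,.3575,.17],v=.3)
arm.move_linear([.588,.3575,.1005],v=.1); st(arm)
arm.gripper_to(.015,90); st(arm)
arm.sleep(.2); st(arm)
arm.move_linear([.588,.3575,.18],v=.1)
arm.move_linear([.588,.3575,.30],v=.25); st(arm)
p=jig(-35,38,300); arm.move_to(p,down(YAW+np.pi/2)); st(arm)
arm.move_linear(jig(-35,38,135),v=.25); arm.sleep(.2); st(arm)
c=arm.camera("side"); np.savez("side5.npz",**c)
u,v=proj(c,jig(-35,38,40))[0]; print(u,v, "predicted tip px", proj(c,jig(-35,38,135+18.7-111)))
a=cv2.resize(c["image"][170:270,290:390],(600,600),interpolation=cv2.INTER_CUBIC); cv2.imwrite("pics/c5.png",a[:,:,::-1])
E
```

```text
t 21.04 pos [588.6 357.8 101.4] F [-0.7  0.1 -0.3] gap 0.0851
t 21.65 pos [588.4 357.6 100.9] F [-0.7  0.9  2.3] gap 0.0202
t 21.85 pos [588.4 357.7 101. ] F [0.  0.9 3.5] gap 0.0202
t 23.43 pos [587.6 357.3 298.3] F [-0.4  0.4 -2. ] gap 0.0200Traceback (most recent call last):
  File "<stdin>", line 9, in <module>
  File "h.py", line 29, in jig
    c,s=np.cos(YAW),np.sin(YAW)
               ^^^
NameError: name 'YAW' is not defined
```

```bash
sed -i 's/^JIG=.*/JIG=np.array([.5354,.0222]); YAW=1.464/' h.py
python3 - <<'E'
from h import *
from cell import arm
p=jig(-35,38,300); arm.move_to(p,down(YAW+np.pi/2)); st(arm)
arm.move_linear(jig(-35,38,135),v=.25); arm.sleep(.2); st(arm)
c=arm.camera("side"); np.savez("side5.npz",**c)
print("predicted tip px", proj(c,jig(-35,38,135+18.7-111)),"line0",proj(c,jig(-35,38,8)),"mm/px",1000/ (foc(c)/(c["R"]@jig(-35,38,43)+c["t"])[2]))
a=cv2.resize(c["image"][170:270,290:390],(600,600),interpolation=cv2.INTER_CUBIC); cv2.imwrite("pics/c5.png",a[:,:,::-1])
E
```

```text
t 24.83 pos [494.4  -7.9 299.9] F [ 0.7  0.1 -1.4] gap 0.0201
t 25.84 pos [495.2  -8.7 136.5] F [ 0.3 -0.2 -1.2] gap 0.0199
predicted tip px [[352.58137783 214.37353107]] line0 [[351.86763796 227.15583717]] mm/px 2.479032587443087
```

View pics/c5.png

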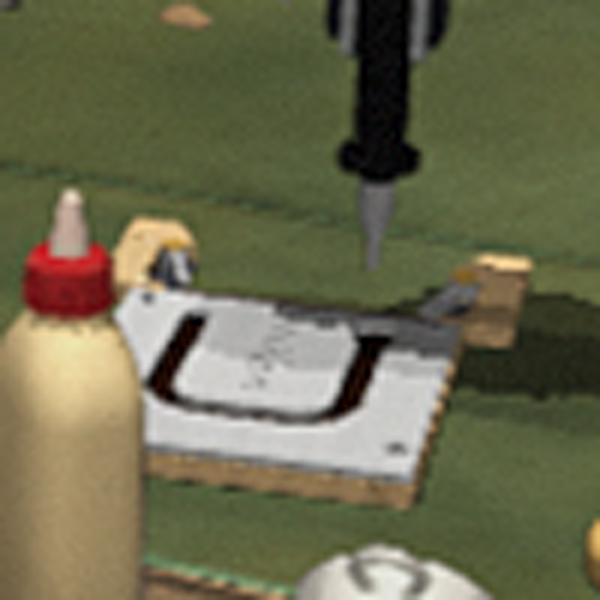

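The tip is at crop (374,268), i.e. px (352.3,214.7), against a predicted (352.6,214.4). The eye lies straight beneath it at crop (375,340). So I lower it into the eye.

Run:
```python
from h import *
from cell import arm
arm.move_linear(jig(-35,38,112),v=.15); arm.sleep(.1); st(arm)
print(arm.move_linear(jig(-35,38,97.3),v=.03,f_stop=9)); arm.sleep(.2); st(arm); 
for _ in range(3): arm.sleep(.05); st(arm)
```

```text
t 26.29 pos [494.2  -8.6 112.7] F [-0.3  0.6 -1.2] gap 0.0199
False
t 27.13 pos [494.2  -8.6  97.5] F [ 0.6 -0.2  2.6] gap 0.0201
t 27.18 pos [494.2  -8.6  97.5] F [ 0.9 -0.4  2.7] gap 0.0199
t 27.23 pos [494.2  -8.6  97.5] F [0.5 0.3 1.9] gap 0.0202
t 27.28 pos [494.2  -8.6  97.5] F [ 2.2 -0.4  3.2] gap 0.0198
```

Run:
```python
from h import *
from cell import arm
for x,y in line_pts()[1:]:
    r=arm.move_linear(jig(max(x,-34),y,97.3),v=.045,f_stop=12); print(round(x,1),round(y,1),r,end=" "); st(arm)
    if r: break
```

```text
-5.0 38.0 False t 28.10 pos [496.9  22.1  97.2] F [-0.7 -1.   2.4] gap 0.0202
22.0 38.0 False t 28.85 pos [500.1  49.1  97.3] F [-0.1 -0.9  2. ] gap 0.0205
32.0 38.0 False t 29.23 pos [501.   58.9  97.3] F [-0.1 -0.4  2. ] gap 0.0201
38.2 37.0 False t 29.52 pos [502.7  64.9  97.3] F [-0.6  0.4  2.7] gap 0.0201
43.8 34.2 False t 29.81 pos [506.4  70.   97.3] F [-0.7 -0.4  2.5] gap 0.0199
48.2 29.8 False t 30.10 pos [511.6  73.8  97.4] F [0.1 1.1 2.8] gap 0.0201
51.0 24.2 False t 30.39 pos [517.9  75.8  97.5] F [0.2 0.1 1.9] gap 0.0200
52.0 18.0 False t 30.68 pos [524.1  75.9  97.5] F [-0.7  0.2  2.6] gap 0.0202
52.0 0.0 False t 31.23 pos [542.4  73.7  97.6] F [-0.6 -0.3  2.5] gap 0.0202
52.0 -18.0 False t 31.78 pos [560.4  71.8  97.7] F [0.3 0.6 1.6] gap 0.0200
51.0 -24.2 False t 32.08 pos [566.1  70.2  97.6] F [ 1.1 -0.2  2.3] gap 0.0204
48.2 -29.8 False t 32.37 pos [571.1  66.6  97.5] F [ 0.2 -0.   2.5] gap 0.0201
43.8 -34.2 False t 32.66 pos [574.9  61.4  97.5] F [ 0.4 -0.4  3.2] gap 0.0203
38.2 -37.0 False t 32.95 pos [576.7  55.6  97.4] F [ 0.5 -0.3  2.7] gap 0.0201
32.0 -38.0 False t 33.24 pos [576.8  49.2  97.4] F [-0.1  0.   2.3] gap 0.0201
22.0 -38.0 False t 33.62 pos [575.3  39.1  97.3] F [0.4 1.1 2.4] gap 0.0199
-5.0 -38.0 False t 34.37 pos [572.5  12.2  97.3] F [-0.5  1.1  2.1] gap 0.0203
-35.0 -38.0 False t 35.16 pos [569.5 -16.6  97.3] F [0.3 0.2 2.4] gap 0.0202
```

The stroke is done, with a steady 3.5 N or so and no lateral force spikes. Now I return the scriber.

Run:
```python
from h import *
from cell import arm
arm.move_linear(jig(-34,-38,140),v=.1)
arm.move_linear(jig(-34,-38,300),v=.3)
arm.move_to([.588,.3575,.30],down(YAW+np.pi/2)); 
arm.move_linear([.588,.3575,.165],v=.2); arm.sleep(.2); st(arm)
print(arm.move_linear([.588,.3575,.108],v=.07,f_stop=6)); st(arm)
print(arm.move_linear([.588,.3575,.098],v=.03,f_stop=5)); arm.sleep(.2); st(arm)
```

```text
t 38.83 pos [589.  357.9 166.8] F [ 1.2 -0.1 -0.4] gap 0.0202
False
t 39.80 pos [588.4 357.7 108.5] F [ 0.5 -0.2 -0.2] gap 0.0197
True
t 40.33 pos [588.8 357.9 100.9] F [ 0.1 -0.1  5.1] gap 0.0201
```

The flange came down at z 100.9, the same height it was picked at. I release, retreat and check.

Run:
```python
from h import *
from cell import arm
arm.gripper_to(.05); arm.gripper_to(.085); arm.sleep(.2)
arm.move_linear([.588,.3575,.30],v=.15)
arm.move_to([.40,.42,.30],down(YAW+np.pi/2)); arm.sleep(.3); st(arm)
c=arm.camera("top"); np.savez("top6.npz",**c); c0=load("top0.npz"); W0,W=world(c0),world(c)
a=cv2.resize(c["image"][90:290,170:430],(780,600),interpolation=cv2.INTER_CUBIC); cv2.imwrite("pics/c6.png",a[:,:,::-1])
for n,(u,v) in dict(glue=(256,188),tape=(343,133),wax=(285,271)).items():
    d=np.abs(c["image"].astype(int)-c0["image"])[v-14:v+14,u-14:u+14]; print(n,"mean px change",d.mean())
for k in(c0,c):
    W=world(k); m=(W[...,2]>.09)&(abs(W[...,0]-.588)<.04)&(abs(W[...,1]-.3575)<.04)&(W[...,2]<.165); print("handle",m.sum(),np.median(W[m],0),W[m].max(0))
```

```text
t 43.95 pos [401.1 419.6 299.6] F [-0.3  0.1  0. ] gap 0.0849
glue mean px change 1.28656462585034
tape mean px change 1.401360544217687
wax mean px change 1.284013605442177
handle 153 [0.58558529 0.35394978 0.14593321] [0.60000454 0.36777376 0.15674009]
handle 152 [0.5866488  0.35422383 0.14515161] [0.6000793  0.36948526 0.15694529]
```

View pics/c6.png

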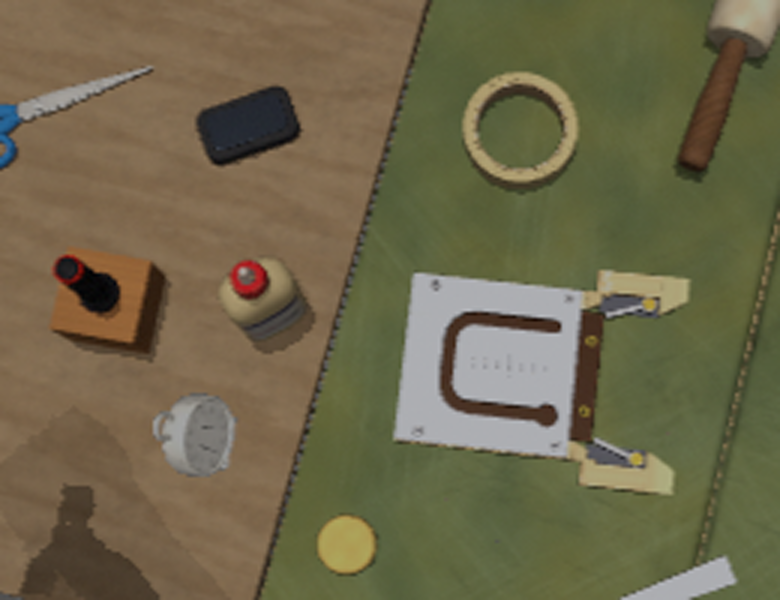

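The scriber stands upright in its stand (crop (95,285)). The board is still home with both catches in behind it (crop (585,380)), and the glue, tape and wax have not moved.

```bash
python3 -c "
from cell import arm
arm.hand_in()"
```

```text
the job is handed in; nothing more can be done
```

I marked the stitch line and handed the job in at about 44 s of the 72 s allowed; the hand-in gives no verdict.

- **Board:** I squared it with a side push, which took out only about half of its yaw. A two-finger push from behind then aligned it and slid it home; the push ended at about 15 N against the back stop. The last picture shows it home with both catches sprung in behind it.
- **Stroke:** I drew the scriber from the round eye to the plain end in one pass at about 0.04 m/s. The press force was about 3.5 N throughout, with no sideways spikes. I stopped 1 mm short of line8, within its 7 mm tolerance.
- **Scriber:** it is back upright in its stand, and its flange came down at the same height it was picked from. Its measured handle position is about 1 mm from where it started.
- **Bystanders:** glue bottle, tape and beeswax look unchanged in before-and-after pictures. The robot is clear of everything.

**Measurements that disagreed:**
- **Jig, side camera:** the side-camera slot fit placed the jig about 4 mm away from the top-camera fit. I put that down to its shallow view into the slot and did not use it.
- **Jig, back-stop contact:** the contact suggested the jig lay about 1.5 mm further along, so I shifted its position by 0.8 mm.
- **Eye, side view:** a rough reading put the eye up to about 2 mm off. The stroke forces gave no sign of an offset.

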